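# Put the serviced lock cylinders back in their stock stands

## Robot

A 6-joint arm with a two-finger parallel gripper is mounted at the origin on a cart in front of the work surface, level with it; the furniture and walls round the work are solid. World frame = base frame: x ahead of the robot, y to its left, z up, the work surface at z = 0. Lengths are in mm, angles in rad, forces in N, time in s.
With the tool pointing down it reaches from about 300 to 850 mm from the base axis. Payload 4.2 kg.
Tool frame: the origin (TCP) lies at the very end of the fingers, on their centre line; the grasp point (between the pads) lies 19 mm behind it; z points along the fingers, y is the line along which they close (so a half turn about z gives the same grasp; the last joint's range is limited). The gripper opens to 91 mm and grips with 3 to 60 N. Pads are 32 mm wide; open, the fingers measure 118 mm over their backs; the gripper's body (76 mm by 178 mm) begins 60 mm behind the grasp point.
Start: joints at [1.267, 0.32, 1.565, -0, 1.257, -0.02], TCP at [161.005, 552.015, 213.976] pointing down, gripper open.
Joint ranges: [-3.11, 3.11], [-0.84, 2.01], [0.21, 2.61], [-1.34, 4.49], [0.05, 2.63], [-2.56, 2.56]. Speed limits (rad/s): [2.57, 2.57, 3.14, 3.14, 3.14, 3.14].

## Interface

Orientations are given as a rotation vector (axis times angle).
In Python, from rig import arm gives the robot as it stands.
- The arm moves only by the tool play_rows, never from a script. Its argument "deltas" is one flat list of numbers, 4 for each row, row after row: the shift along the tool's x, y, z in mm, then the turn about the tool's z in rad. In form: [tx, ty, tz, twist, tx, ty, tz, twist, ...]. A call has 1 to 5 rows; each row is the pose to reach, as a shift and turn from the pose commanded when the call began, along the tool's axes at that moment; what a row does not reach only later rows make up. A row lasts 1/10 s, in which the tool goes at most 50 mm and 8.59 degrees, less where a joint would pass 70% of its speed; a pose out of reach is approached as far as the arm can. A call with a gripper value outside its range is refused whole. "fingers" is the closure, from 0 (fully open) to 1 (shut), set as the call begins (left out, the last holds). The fingers move at their own pace and stop on an object; the grip force is fixed at half the most. Time passes only in rows, so rows that repeat a pose let the fingers close. It gives the time, the measured TCP pose, the force, the opening and the grip force at its end, in the units of the state.
- arm.read_state(): the state, without advancing time (a new reading comes with each control period).
- arm.snapshot(name): name is "side" or "top"; returns the picture (480x640x3 uint8, blue, green, red); there is no depth.
- arm.calibration(name): a dict with "vfov" (degrees; the focal length in pixels is half the picture's height over the tangent of half this angle, whatever the lens; pixels are square), "cx", "cy" (the principal point, pixels), "R" (3x3) and "t" (3): a world point X has camera coordinates R X + t. Camera axes: x right, y down, z forward; pixel columns grow to the right and rows downward; lengths in mm; the calibration is good to about 2 mm. A picture is of the moment at which its call begins. calibration takes no time and is no camera call.
- arm.sign_off(): hands the job in; it is judged then, once.
The state is a dict: "clock": time; "qpos": joint angles; "qd": joint speeds; "joint_torque": joint torques, N m; "eef_pos": TCP position; "orientation": TCP orientation; "wrist_force": force on the tool from outside, world axes, zero at the start; "ft_torque": the same for the moment, N m; "width": finger opening in mm; "gripper_force": force on a finger pad.
Only numpy, scipy, OpenCV 4.12 (cv2) and the standard library are available. Lean on these libraries where they do the work, as an engineer would, in place of code of your own. Each camera call takes 0.05 s, during which the arm holds its last target. There are 200 camera calls.

## Task

Sort the five loose lock cylinders on the bench into the three wooden stands: double cylinders, half cylinders and thumb-turn cylinders each have their own stand, told by the one that already stands in it. Stand each cylinder upright in an empty slot of its own stand, foot fully down in the slot, the thumb-turn with its knob out over the stand's low front lip, and let go of them all. Do not knock any of them over on the way.

Things in the scene. Friction and masses are not known exactly. Their poses are not given: they have to be found in the camera images.
- double_1: Brass double lock cylinder (sizes in mm), 66 long, a keyway at both ends, about 0.16 kg; may face either way in its slot. Barrel 17 wide, 17 to 34 high, on a foot 10 wide, 18 high; cam nose on top to 39. Stands on its foot; origin: centre of the foot's underside; own y along the barrel, z up. Grip across the barrel (along own x).
- double_2: Brass double lock cylinder (sizes in mm), 66 long, a keyway at both ends, about 0.16 kg; may face either way in its slot. Barrel 17 wide, 17 to 34 high, on a foot 10 wide, 18 high; cam nose on top to 39. Stands on its foot; origin: centre of the foot's underside; own y along the barrel, z up. Grip across the barrel (along own x).
- half_1: Brass half lock cylinder (sizes in mm), 43 long, a keyway at one end only (-y), about 0.11 kg; may face either way in its slot. Barrel 17 wide, 17 to 34 high, on a foot 10 wide, 18 high; cam nose on top to 39. Stands on its foot; origin: centre of the foot's underside; own y along the barrel, z up. Grip across the barrel (along own x).
- half_2: Brass half lock cylinder (sizes in mm), 43 long, a keyway at one end only (-y), about 0.11 kg; may face either way in its slot. Barrel 17 wide, 17 to 34 high, on a foot 10 wide, 18 high; cam nose on top to 39. Stands on its foot; origin: centre of the foot's underside; own y along the barrel, z up. Grip across the barrel (along own x).
- turn_1: Brass thumb-turn cylinder (sizes in mm), 66 long, keyway at its +y end, round silvery knob of diameter 28, centred 25 high, at its -y end reaching 50 from the origin; about 0.19 kg. Barrel 17 wide, 17 to 34 high, on a foot 10 wide, 18 high; cam nose on top to 39. Stands on its foot; origin: centre of the foot's underside; own y along the barrel, z up. Grip across the barrel (along own x).
- stand_double: Fixed wooden stand 144 x 96 (mm). Origin: slot middle, bench level; own y along the slots, to the back; own x across. Slots at x -48, 0, 48, 78 long, 14 wide, bevelled to 26 at the top; slot floor 8, ribs 22 high. Low front lip (-y) 15 high, back rail (+y) 38 high. A double cylinder is fixed in the middle slot; the outer two are empty.
- stand_half: Fixed wooden stand 144 x 73 (mm). Origin: slot middle, bench level; own y along the slots, to the back; own x across. Slots at x -48, 0, 48, 55 long, 14 wide, bevelled to 26 at the top; slot floor 8, ribs 22 high. Low front lip (-y) 15 high, back rail (+y) 38 high. A half cylinder is fixed in the slot at -48; those at 0 and 48 are empty.
- stand_turn: Fixed wooden stand 96 x 96 (mm). Origin: slot middle, bench level; own y along the slots, to the back; own x across. Slots at x -24, 24, 78 long, 14 wide, bevelled to 26 at the top; slot floor 8, ribs 22 high. Low front lip (-y) 15 high, back rail (+y) 38 high. A thumb-turn cylinder is fixed in the slot at -24; that at 24 is empty. Knob over the lip: cylinder's y along the stand's y.
There are look-alikes about, which are no part of the job. Leave any red or turquoise look-alike of the half_1 alone.

How it is judged (in metres and radians):
At the end, for the whole second after the job is handed in: Each of the five cylinders stands in an empty slot of the stand of its own kind: its origin within 7 mm of the slot's middle across and 8.5 mm along it, its underside 4 to 10.5 mm above the bench (seated: 8 mm), upright within 0.14 rad, along the slot within 0.25 rad, and at rest ((x of double_1 in the frame of stand_double between -0.055 and -0.041 m or x of double_1 in the frame of stand_double between 0.041 and 0.055 m) and y of double_1 in the frame of stand_double between -0.0085 and 0.0085 m and z of double_1 in the frame of stand_double between 0.004 and 0.0105 m and angle between each of double_1, double_2, half_1, half_2, turn_1's own z axis and vertical below 0.14 rad and angle between the y axis of each of double_1, double_2 and the y axis of stand_double, either way round below 0.25 rad and linear speed of each of double_1, double_2, half_1, half_2, turn_1 below 0.01 m/s and angular speed of each of double_1, double_2, half_1, half_2, turn_1 below 0.1 rad/s and (x of double_2 in the frame of stand_double between -0.055 and -0.041 m or x of double_2 in the frame of stand_double between 0.041 and 0.055 m) and y of double_2 in the frame of stand_double between -0.0085 and 0.0085 m and z of double_2 in the frame of stand_double between 0.004 and 0.0105 m and (x of half_1 in the frame of stand_half between -0.007 and 0.007 m or x of half_1 in the frame of stand_half between 0.041 and 0.055 m) and y of half_1 in the frame of stand_half between -0.0085 and 0.0085 m and z of half_1 in the frame of stand_half between 0.004 and 0.0105 m and angle between the y axis of each of half_1, half_2 and the y axis of stand_half, either way round below 0.25 rad and (x of half_2 in the frame of stand_half between -0.007 and 0.007 m or x of half_2 in the frame of stand_half between 0.041 and 0.055 m) and y of half_2 in the frame of stand_half between -0.0085 and 0.0085 m and z of half_2 in the frame of stand_half between 0.004 and 0.0105 m and x of turn_1 in the frame of stand_turn between 0.017 and 0.031 m and y of turn_1 in the frame of stand_turn between -0.0085 and 0.0085 m and z of turn_1 in the frame of stand_turn between 0.004 and 0.0105 m and angle between the y axis of turn_1 and the y axis of stand_turn, either way round below 0.25 rad); the robot touches nothing.
It fails at once if double_1 is knocked over (tilted by more than 0.8 rad) (angle between double_1's own z axis and vertical above 0.8 rad).
It fails at once if double_2 is knocked over (tilted by more than 0.8 rad) (angle between double_2's own z axis and vertical above 0.8 rad).
It fails at once if half_1 is knocked over (tilted by more than 0.8 rad) (angle between half_1's own z axis and vertical above 0.8 rad).
It fails at once if half_2 is knocked over (tilted by more than 0.8 rad) (angle between half_2's own z axis and vertical above 0.8 rad).
It fails at once if turn_1 is knocked over (tilted by more than 0.8 rad) (angle between turn_1's own z axis and vertical above 0.8 rad).
It also fails if it takes over 122 s, if anything falls off the work surface, if the arm or the gripper's body presses on something with over 40 N, if the wrist force passes 120 N, or if a joint passes its speed limit or range.

## Working session

There is one attempt and no reset: what is moved stays moved. The work goes in short steps, Python scripts to look and compute and a tool call to move; the robot and the scene stay as the last step left them, time stands still between calls to the robot, and variables do not carry over. Pictures are saved under pics/ and viewed, at most 14 in all, crops included, and the job is handed in when it is done.

Besides the shell and the picture viewer there is one more tool, called as name(argument=value, ...), one argument or row to a line, values as JSON. play_rows: Moves the arm, as the interface text tells. Its arguments: {"type":"object","properties":{"deltas":{"type":"array"},"fingers":{"type":"number"}},"required":["deltas"]}

```bash
mkdir -p pics; ls; python3 - <<'E'
from rig import arm
import cv2
for n in("top","side"):
    cv2.imwrite(f"pics/{n}0.png",arm.snapshot(n)); c=arm.calibration(n); print(n,c)
print(arm.read_state())
E
```

```text
pics
top {'vfov': 51.20047198932267, 'cx': 317.8893573142065, 'cy': 235.25478892173047, 'R': array([[ 0.02466665, -0.99968744, -0.00407278],
       [-0.98802097, -0.02375758, -0.15247994],
       [ 0.15233552,  0.00778517, -0.98829817]]), 't': array([ -2.39201011, 497.5866388 , 952.99435881])}
side {'vfov': 54.339591864373226, 'cx': 315.4554807781552, 'cy': 232.41212815445883, 'R': array([[-0.92417409, -0.38174583,  0.01312909],
       [-0.17748994,  0.39874455, -0.89972224],
       [ 0.33823006, -0.83383026, -0.43626543]]), 't': array([461.8378464 , 138.18561598, 732.7246223 ])}
{'clock': 0.1, 'qpos': array([ 1.26700874e+00,  3.20227297e-01,  1.56553734e+00,  2.92382834e-06,
        1.25743882e+00, -2.00229210e-02]), 'qd': array([ 0.00265879, -0.00049624, -0.00243246,  0.00213649, -0.00151696,
       -0.00133642]), 'joint_torque': array([-4.43931731e-04, -4.13334274e+01, -2.32507700e+01,  7.28594558e-02,
        4.22642170e-02, -5.61926527e-05]), 'eef_pos': array([160.85778913, 551.56457653, 213.21240625]), 'orientation': array([-4.44206673e-01, -3.10976365e+00,  2.49624527e-03]), 'wrist_force': array([ 0.10736068, -0.1914944 ,  0.30433106]), 'ft_torque': array([ 0.01740639, -0.00347774,  0.00162254]), 'gripper_force': 0.0, 'width': 91.06350707731683}
```

View pics/top0.png

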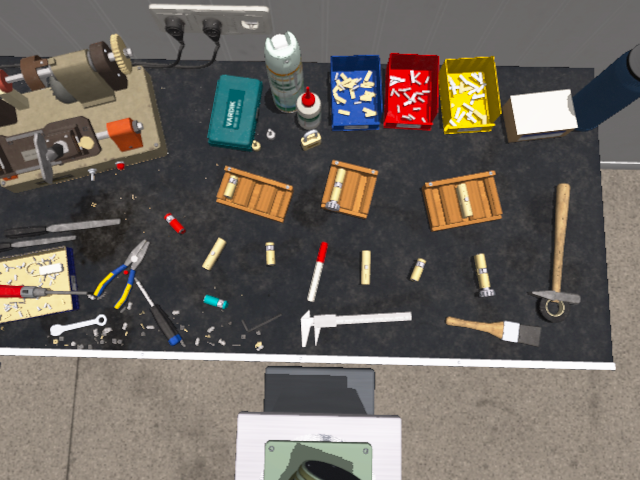

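View pics/side0.png

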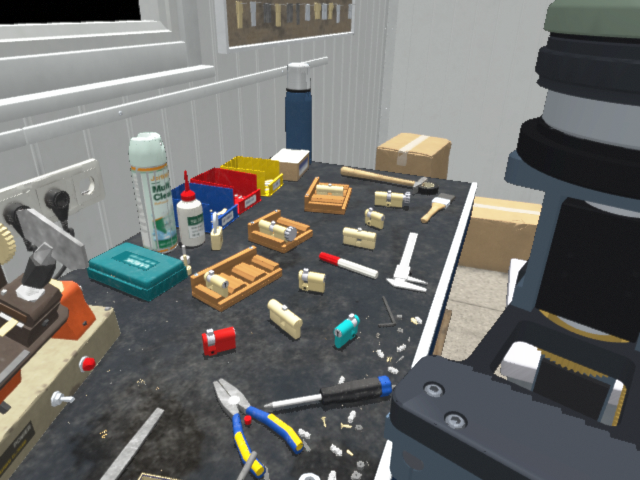

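Left to right in the top view:
- **Double look-alikes:** (214,253) and (366,267).
- **Half look-alikes:** (270,253) and (418,269), plus red (175,223) and turquoise (215,301), which I leave alone.
- **Thumb-turn:** (485,273).
- **Other brass or white items:** the red-and-white marker (317,272) and the padlocks (310,140), none of them mine.
- **Stands:** half (254,193), turn (349,189), double (463,200).

Next is one close crop to check the choice, along with the measurement.

```bash
cat > h.py <<'E'
import numpy as np, cv2
from rig import arm
def ray(n,uv):
    c=arm.calibration(n); f=240/np.tan(np.radians(c["vfov"]/2)); R,t=np.array(c["R"]),np.array(c["t"])
    d=R.T@np.array([(uv[0]-c["cx"])/f,(uv[1]-c["cy"])/f,1]); return -R.T@t,d
def onz(n,uv,z):
    o,d=ray(n,uv); return (o+d*(z-o[2])/d[2])
def proj(n,X):
    c=arm.calibration(n); f=240/np.tan(np.radians(c["vfov"]/2)); p=np.array(c["R"])@np.array(X,float)+np.array(c["t"])
    return np.array([c["cx"]+f*p[0]/p[2],c["cy"]+f*p[1]/p[2]])
def rects(mask,lo,hi,n="top",z=34):
    out=[]
    for c in cv2.findContours(mask,cv2.RETR_EXTERNAL,cv2.CHAIN_APPROX_NONE)[0]:
        if lo<cv2.contourArea(c)<hi:
            W=np.array([onz(n,p[0],z)[:2] for p in c],np.float32)
            (x,y),(w,h),a=cv2.minAreaRect(W); a=np.radians(a)
            if w<h: w,h,a=h,w,a+np.pi/2
            a=(a+np.pi/2)%np.pi-np.pi/2
            M=cv2.moments(c); px=(M["m10"]/M["m00"],M["m01"]/M["m00"])
            out.append((np.round(px,1),np.round([x,y],1),np.round([w,h],1),round(float(a),3)))
    return sorted(out,key=lambda r:r[0][0])
E
python3 - <<'E'
from h import *
im=cv2.imread("pics/top0.png")
cv2.imwrite("pics/crop1.png",cv2.resize(im[155:310,205:505],(800,413),interpolation=cv2.INTER_CUBIC))
hsv=cv2.cvtColor(im,cv2.COLOR_BGR2HSV)
for p in[(214,253),(366,267),(418,270),(340,178),(465,195),(231,185),(484,290),(255,195),(445,205)]: print(p,hsv[p[1],p[0]])
m=cv2.inRange(hsv,(14,30,140),(32,120,255)); m[:150]=0;m[320:]=0
for r in rects(m,60,900):print("brass",*r)
w=cv2.inRange(hsv,(6,125,80),(20,255,255)); w[:150]=0;w[240:]=0;w[:,:200]=0;w[:,520:]=0
w=cv2.morphologyEx(w|m,cv2.MORPH_CLOSE,np.ones((5,5)));
for r in rects(w,1000,9000,z=22):print("wood",*r)
E
```

```text
(214, 253) [ 18  37 194]
(366, 267) [  6   5 238]
(418, 270) [ 27  59 253]
(340, 178) [ 26  67 252]
(465, 195) [ 24  74 246]
(231, 185) [ 26  75 251]
(484, 290) [150   8 150]
(255, 195) [ 15 170 214]
(445, 205) [ 15 169 157]
brass [ 24.1 177.5] [602.1 611.9] [77.2 17.1] -1.29
brass [ 93.9 159.5] [649.8 459. ] [196.7  24.9] -1.286
brass [213.3 253.5] [456.8 215.5] [66.1 17. ] -0.482
brass [229.4 188.9] [588.4 190.3] [29.  16.1] -0.266
brass [270.  256.6] [452.5 103.2] [27.9 15.8] 0.038
brass [335.5 193.3] [584.4 -23.4] [29.9 16.1] -0.242
brass [340.1 175.1] [621.6 -31.9] [32.4 16.2] -0.221
brass [365.6 266.6] [437.5 -85.6] [67.2 16.6] -0.028
brass [416.7 272.7] [ 428.4 -186. ] [28.1 16.6] -0.382
brass [464.7 199.4] [ 578.4 -282.8] [67.9 16.9] 0.209
brass [480.7 261. ] [ 452.7 -312.6] [35.4 18.4] 0.048
brass [484.4 279.8] [ 417.6 -317.1] [29.3 18.8] 0.139
brass [560.6 231.6] [ 506.9 -471.1] [220.8  21.4] -0.122
wood [ 36.2 284.7] [388.8 573.1] [142.  127.5] -1.356
wood [254.3 193.7] [583.2 143.1] [150.2  78.8] 1.288
wood [350.  187.7] [597.7 -51. ] [104.1  97.5] -0.23
wood [462.5 200.5] [ 579.5 -283.4] [154.2 102. ] -1.364
wood [622.6 240.8] [ 499.5 -604.6] [303.1  77.6] -0.004
```

View pics/crop1.png

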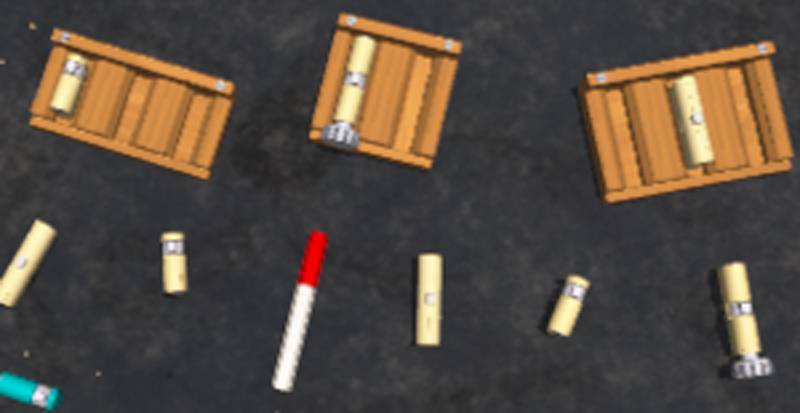

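The crop confirms the choice: cream doubles at the left and middle, two halves with silver rings, and the thumb-turn with its knob toward the robot. All the stands have their low lip toward the robot. I'll refine the measurement at mid-barrel height, which cancels the end-face parallax.

```bash
cat >> h.py <<'E'
def cyl(im,px,z,win=28,smax=130,vmin=120):
    hsv=cv2.cvtColor(im,cv2.COLOR_BGR2HSV)
    b=cv2.inRange(hsv,(0,0,vmin),(180,smax,255)); m=np.zeros_like(b)
    x,y=px; m[y-win:y+win,x-win:x+win]=b[y-win:y+win,x-win:x+win]
    m=cv2.morphologyEx(m,cv2.MORPH_CLOSE,np.ones((3,3)))
    n,l,s,c=cv2.connectedComponentsWithStats(m); k=1+np.argmax(s[1:,4])
    return rects((l==k).astype(np.uint8)*255,50,3000,z=z)[0]
E
python3 - <<'E'
from h import *
im=cv2.imread("pics/top0.png")
for n,p,z in[("d1",(214,253),25.5),("d2",(366,267),25.5),("h1",(270,253),25.5),("h2",(418,269),25.5),("t1",(485,273),25.5),("fh",(231,185),33.5),("ft",(338,187),33.5),("fd",(464,200),33.5)]:
    print(n,*cyl(im,p,z))
w=cv2.inRange(cv2.cvtColor(im,cv2.COLOR_BGR2HSV),(6,125,80),(20,255,255))
for n,p,r in[("half",(254,193),60),("turn",(349,189),50),("double",(463,200),60)]:
    m=np.zeros_like(w);m[150:240,p[0]-r:p[0]+r]=w[150:240,p[0]-r:p[0]+r];
    m=cv2.morphologyEx(m,cv2.MORPH_CLOSE,np.ones((5,5)))
    print(n,rects(m,800,9000,z=22))
E
```

```text
d1 [213.5 253.4] [458. 217.] [67.4 18. ] -0.482
d2 [365.5 267. ] [438.2 -86.2] [68.1 17. ] -0.038
h1 [269.8 253.2] [461.5 104.4] [44.3 16. ] 0.04
h2 [418.  269.3] [ 436.6 -190.4] [45.3 17.1] -0.382
t1 [483.4 275.2] [ 429.5 -320.2] [84.9 24.4] 0.157
fh [230.7 185.7] [595.5 187.8] [45.4 18.2] -0.291
ft [336.5 189.3] [596.5 -22.8] [84.8 29.4] -0.144
fd [464.5 199.6] [ 577.3 -281.9] [69.9 19.9] 0.206Traceback (most recent call last):
  File "<stdin>", line 9, in <module>
  File "h.py", line 15, in rects
    W=np.array([onz(n,p[0],z)[:2] for p in c],np.float32)
                ~~~^^^^^^^^^^
  File "h.py", line 7, in onz
    o,d=ray(n,uv); return (o+d*(z-o[2])/d[2])
        ~~~^^^^^^
  File "h.py", line 4, in ray
    c=arm.calibration(n); f=240/np.tan(np.radians(c["vfov"]/2)); R,t=np.array(c["R"]),np.array(c["t"])
ValueError: time passes only in moves, steps and waits
```

```bash
python3 - <<'E'
from rig import arm
import pickle
pickle.dump({n:arm.calibration(n) for n in("top","side")},open("cal.pkl","wb"))
E
sed -i 's/arm.calibration(n)/CAL[n]/; s/^from rig import arm/from rig import arm\nimport pickle; CAL=pickle.load(open("cal.pkl","rb"))/' h.py
python3 - <<'E'
from h import *
im=cv2.imread("pics/top0.png")
w=cv2.inRange(cv2.cvtColor(im,cv2.COLOR_BGR2HSV),(6,125,80),(20,255,255))
for n,p,r in[("half",(254,193),50),("turn",(349,189),40),("double",(463,200),50)]:
    m=np.zeros_like(w);m[150:240,p[0]-r:p[0]+r]=w[150:240,p[0]-r:p[0]+r];
    m=cv2.morphologyEx(m,cv2.MORPH_CLOSE,np.ones((9,9)))
    print(n,*rects(m,800,9000,z=22))
# turn barrels: trim knob
hsv=cv2.cvtColor(im,cv2.COLOR_BGR2HSV)
b=cv2.inRange(hsv,(0,0,120),(180,130,255))
for n,x0,x1,y0,y1,z in[("t1",470,500,250,288,25.5),("ft",322,352,163,197,33.5)]:
    m=np.zeros_like(b);m[y0:y1,x0:x1]=b[y0:y1,x0:x1]
    mid=[(np.nonzero(m[y])[0].mean(),y) for y in range(y0,y1) if (m[y]>0).sum()>=7]
    W=np.array([onz("top",q,z)[:2] for q in mid]);k=np.polyfit(W[:,0],W[:,1],1)
    print(n,"angle",np.arctan(k[0]),"axis y at x",[(x,round(np.polyval(k,x),1)) for x in(430,438,596,605)],"far end x",W[0,0])
print(np.round([proj("top",[161,552,0]),proj("top",[600,-300,0])]))
E
```

```text
half (array([254.3, 193.7]), array([583.2, 143.1]), array([150.2,  78.8]), 1.288)
turn (array([350. , 187.8]), array([597.7, -51. ]), array([104.1,  97.5]), -0.23)
double (array([462.5, 200.4]), array([ 579.5, -283.4]), array([154.2, 102. ]), -1.364)
t1 angle 0.1495215324655508 axis y at x [(430, np.float64(-318.5)), (438, np.float64(-317.3)), (596, np.float64(-293.5)), (605, np.float64(-292.2))] far end x 469.46841627212024
ft angle -0.2210032398927076 axis y at x [(430, np.float64(11.0)), (438, np.float64(9.2)), (596, np.float64(-26.3)), (605, np.float64(-28.3))] far end x 635.3293327879055
[[ 37. 401.]
 [468. 193.]]
```

```bash
cat > plan.py <<'E'
import numpy as np, sys, json
from scipy.spatial.transform import Rotation as Ro
from rig import arm
def heading(rv):
    y=Ro.from_rotvec(rv).as_matrix()[:,1]; return np.arctan2(y[1],y[0])
def plan(wps,start=None):
    """wps: (x,y,z,psi,max mm per row); prints calls of <=5 rows, in the tool frame at each call's start"""
    s=arm.read_state(); p=np.r_[s["eef_pos"],heading(s["orientation"])] if start is None else np.array(start,float)
    print("from",np.round(p,3),"tilt",np.round(Ro.from_rotvec(s["orientation"]).as_matrix()[2,2],5),"t",round(s["clock"],1))
    for x,y,z,psi,step in wps:
        g=np.array([x,y,z,psi]); d=g-p; d[3]=(d[3]+np.pi)%(2*np.pi)-np.pi
        if abs(d[3]): pass
        n=max(1,int(np.ceil(max(np.linalg.norm(d[:3])/step,abs(d[3])/0.13)))); i=0
        path=[p+d*(k+1)/n for k in range(n)]
        while i<n:
            rows=path[i:i+5]; c,sn=np.cos(p[3]),np.sin(p[3])
            Y=np.array([c,sn,0]);Z=np.array([0,0,-1.]);X=np.cross(Y,Z)
            out=[];end=None
            for r in rows:
                w=r[:3]-p[:3]; v=[round(float(w@X)*2)/2,round(float(w@Y)*2)/2,round(float(w@Z)*2)/2,round(-(r[3]-p[3]),3)]; out+=v
                end=np.r_[p[:3]+v[0]*X+v[1]*Y+v[2]*Z,p[3]-v[3]]
            print("  ",json.dumps(out).replace(".0,",",")); p=end; i+=5
        print(" ->",np.round(p,2))
E
python3 - <<'E'
from plan import *
plan([(461.5,104.4,140,1.611,48),(461.5,104.4,18,1.611,35)])
E
```

```text
from [160.858 551.565 213.212   1.287] tilt -1.0 t 0.1
   [-34.5, -29, 6, -0.027, -69, -57.5, 12, -0.054, -103.5, -86.5, 18.5, -0.081, -138, -115, 24.5, -0.108, -172.5, -144, 30.5, -0.135]
   [-30.5, -33, 6, -0.027, -60.5, -66, 12, -0.054, -91, -99, 18.5, -0.081, -121, -132.5, 24.5, -0.108, -151.5, -165.5, 30.5, -0.135]
   [-25.5, -37, 6, -0.027, -51, -74, 12, -0.054]
 -> [461.42 104.21 140.21   1.61]
   [0, 0, 30.5, 0, 0, 0, 61, 0, 0, 0, 91.5, 0, 0, 0, 122, 0.0]
 -> [461.42 104.21  18.21   1.61]
```

play_rows(
  deltas=[-34.5,-29,6,-0.027,-69,-57.5,12,-0.054,-103.5,-86.5,18.5,-0.081,-138,-115,24.5,-0.108,-172.5,-144,30.5,-0.135],
  fingers=0.5,
)

```text
clock: 0.6
eef_pos: [286.8, 363.8, 183.0]
orientation: [-0.231, -3.133, 0.0]
wrist_force: [0.9, 0.1, 0.5]
width: 54.1
gripper_force: 0.0
```

play_rows(
  deltas=[-30.5,-33,6,-0.027,-60.5,-66,12,-0.054,-91,-99,18.5,-0.081,-121,-132.5,24.5,-0.108,-151.5,-165.5,30.5,-0.135],
)

```text
clock: 1.1
eef_pos: [412.0, 177.6, 152.6]
orientation: [-0.02, -3.141, -0.0]
wrist_force: [1.0, 0.3, 0.4]
width: 45.9
gripper_force: 0.0
```

play_rows(
  deltas=[-25.5,-37,6,-0.027,-51,-74,12,-0.054,-51,-74,12,-0.054,-51,-74,12,-0.054],
)

```text
clock: 1.5
eef_pos: [461.3, 104.0, 140.4]
orientation: [0.059, -3.139, -0.0]
wrist_force: [0.7, 1.0, 0.1]
width: 45.4
gripper_force: 0.0
```

```bash
python3 - <<'E'
from plan import *
s=arm.read_state();print(s["width"],s["qpos"])
plan([(461.5,104.4,18,1.611,35)])
import cv2; im=arm.snapshot("side"); cv2.imwrite("pics/s1.png",im[150:400,150:480])
E
```

```text
45.363215390442974 [ 1.97042461e-01  2.25121785e-01  1.90050619e+00  6.98557043e-04
  1.01761205e+00 -1.41150733e+00]
from [461.284 104.018 140.41    1.608] tilt -1.0 t 1.5
   [0, 0, 30.5, -0.001, 0, 0, 61, -0.001, 0, 0.5, 92, -0.002, 0, 0.5, 122.5, -0.003]
 -> [461.27 104.52  17.91   1.61]
```

View pics/s1.png

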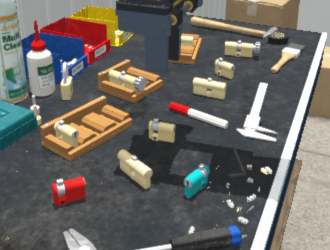

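The gripper hangs right above half_1 (crop 162,130), so I'll descend and grip.

play_rows(
  deltas=[0,0,30.5,0,0,0,61,0,0,0,92,0,0,0,122,0,0,0,122,0],
)

```text
clock: 2.05
eef_pos: [457.8, 105.5, 16.3]
orientation: [0.067, -3.133, 0.002]
wrist_force: [-0.6, -0.1, 0.4]
width: 45.4
gripper_force: 0.0
```

play_rows(
  deltas=[0,0,0,0,0,0,0,0,0,0,0,0,0,0,0,0,0,0,0,0],
  fingers=1.0,
)

```text
clock: 2.55
eef_pos: [462.3, 104.9, 20.1]
orientation: [-0.062, 3.139, 0.001]
wrist_force: [-1.4, 0.9, 5.8]
width: 15.4
gripper_force: 29.9
```

play_rows(
  deltas=[0,0,0,0,0,0,-10,0,0,0,-40,0,0,0,-70,0,0,0,-90,0],
)

```text
clock: 3.05
eef_pos: [462.1, 104.6, 111.3]
orientation: [-0.063, 3.139, 0.001]
wrist_force: [0.8, 0.2, -2.5]
width: 15.6
gripper_force: 29.9
```

```bash
python3 - <<'E'
from plan import *
s=arm.read_state();print(s["width"],s["gripper_force"])
plan([(568.5,95.6,108,1.286,35),(568.5,95.6,50,1.286,30),(568.5,95.6,26,1.286,8)])
import cv2; im=arm.snapshot("side"); cv2.imwrite("pics/s2.png",cv2.resize(im[150:350,200:430],None,fx=2.5,fy=2.5))
E
```

```text
15.55658836302185 29.9020117521286
from [462.128 104.626 111.272   1.611] tilt -1.0 t 3.0
   [-26.5, -3.5, 1, 0.081, -53, -6.5, 1.5, 0.162, -79.5, -10, 2.5, 0.244, -106, -13.5, 3.5, 0.325]
 -> [568.58  95.38 107.77   1.29]
   [0, 0, 29, -0, 0, 0, 58, -0.0]
 -> [568.58  95.38  49.77   1.29]
   [0, 0, 8, -0, 0, 0, 16, -0, 0, 0, 24, -0.0]
 -> [568.58  95.38  25.77   1.29]
```

View pics/s2.png

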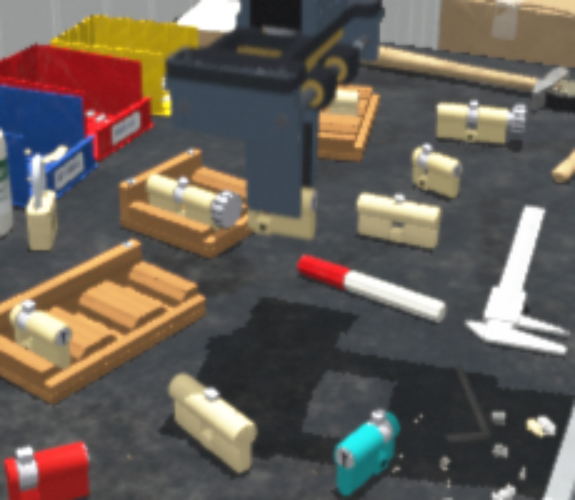

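It's held upright. I'll carry it over with settle rows.

play_rows(
  deltas=[-26.5,-3.5,0,0.081,-53,-6.5,0,0.162,-79.5,-10,0,0.244,-106,-13.5,0,0.325,-106,-13.5,0,0.325],
)

```text
clock: 3.6
eef_pos: [571.1, 95.0, 108.4]
orientation: [0.448, 3.107, 0.001]
wrist_force: [-0.1, -0.5, -2.9]
width: 15.4
gripper_force: 29.9
```

play_rows(
  deltas=[0,0,15,0,0,0,30,0,0,0,45,0,0,0,45,0,0,0,45,0],
)

```text
clock: 4.1
eef_pos: [567.2, 95.4, 63.8]
orientation: [-0.445, -3.109, 0.0]
wrist_force: [-0.2, 0.1, -0.4]
width: 15.9
gripper_force: 29.9
```

```bash
python3 - <<'E'
from plan import *
plan([(568.5,95.6,26,1.286,10)])
E
```

```text
from [567.227  95.362  63.802   1.286] tilt -1.0 t 4.1
   [-0.5, 0, 9.5, 0, -0.5, 0.5, 19, 0, -1, 0.5, 28.5, 0, -1, 0.5, 38, 0.0]
 -> [568.33  95.56  25.8    1.29]
```

play_rows(
  deltas=[-0.5,0,10,0,-1,0,20,0,-1,0,28,0,-1,0,34,0,-1,0,37,0],
)

```text
clock: 4.6
eef_pos: [568.6, 95.2, 28.0]
orientation: [-0.445, -3.109, 0.0]
wrist_force: [-8.0, -1.1, 27.1]
width: 15.6
gripper_force: 30.0
```

play_rows(
  deltas=[0,0,0,0,0,0,0,0,0,0,0,0],
)

```text
clock: 4.9
eef_pos: [568.6, 95.1, 28.1]
orientation: [-0.446, -3.109, 0.0]
wrist_force: [-3.5, -0.4, 8.7]
width: 15.3
gripper_force: 29.9
```

```bash
python3 - <<'E'
from plan import *
import cv2
s=arm.read_state();print(s["wrist_force"],s["eef_pos"],s["width"])
im=arm.snapshot("side"); cv2.imwrite("pics/s3.png",cv2.resize(im[190:320,170:320],None,fx=4,fy=4))
E
```

```text
[-3.52210319 -0.35190642  8.697425  ] [568.58170447  95.1404103   28.08965564] 15.294527175323609
```

View pics/s3.png

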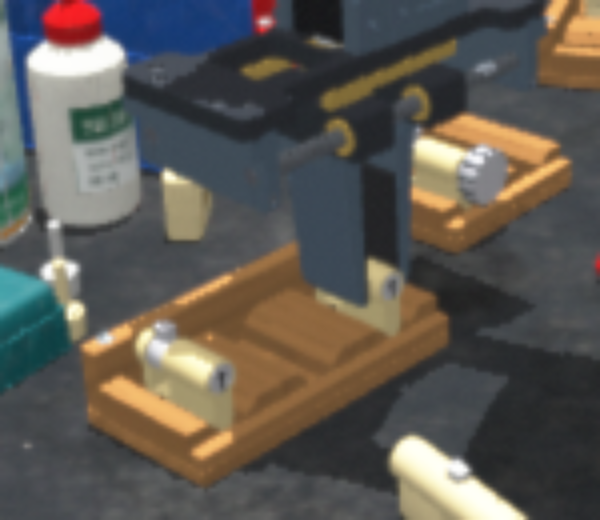

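half_1 is in the slot: z is 8 mm above its grasp height and there's floor reaction. Release, back off, and head for half_2.

play_rows(
  deltas=[0,0,0,0,0,0,0,0,0,0,0,0,0,0,0,0],
  fingers=0.67,
)

```text
clock: 5.35
eef_pos: [569.0, 95.1, 26.7]
orientation: [-0.446, -3.11, -0.0]
wrist_force: [0.3, 0.1, -0.4]
width: 30.0
gripper_force: 0.0
```

play_rows(
  deltas=[0,0,-10,0,0,0,-30,0,0,0,-60,0,0,0,-90,0,0,0,-90,0],
)

```text
clock: 5.85
eef_pos: [572.1, 95.6, 121.9]
orientation: [0.444, 3.101, 0.004]
wrist_force: [-0.2, 0.4, -0.5]
width: 30.1
gripper_force: 0.0
```

```bash
python3 - <<'E'
from plan import *
plan([(436.6,-190.4,112,-0.382+1.571,48),(436.6,-190.4,18,-0.382+1.571,30)])
E
```

```text
from [572.056  95.588 121.939   1.286] tilt -0.99995 t 5.8
   [7, -44.5, 1.5, 0.014, 14, -89.5, 3, 0.028, 21.5, -134, 4.5, 0.042, 28.5, -178.5, 5.5, 0.055, 35.5, -223, 7, 0.069]
   [4, -45.5, 1.5, 0.014, 8, -90.5, 3, 0.028]
 -> [ 436.49 -190.58  111.94    1.19]
   [0, 0, 23.5, 0, 0, 0, 47, 0, 0, 0, 70.5, 0, 0, 0, 94, 0.0]
 -> [ 436.49 -190.58   17.94    1.19]
```

play_rows(
  deltas=[7,-44.5,1,0.014,14,-89.5,2,0.028,21.5,-134,3,0.042,28.5,-178.5,4,0.055,35.5,-223,5,0.069],
  fingers=0.55,
)

```text
clock: 6.35
eef_pos: [471.0, -110.2, 111.7]
orientation: [-0.553, -3.092, -0.0]
wrist_force: [0.3, -0.1, 0.2]
width: 41.1
gripper_force: 0.0
```

play_rows(
  deltas=[4,-45.5,1,0.014,8,-90.5,2,0.028,8,-90.5,2,0.028,8,-90.5,2,0.028,8,-90.5,2,0.028],
)

```text
clock: 6.85
eef_pos: [433.7, -190.2, 109.8]
orientation: [-0.595, -3.085, -0.001]
wrist_force: [-0.0, -0.2, -0.1]
width: 41.0
gripper_force: 0.0
```

```bash
python3 - <<'E'
from plan import *
plan([(436.6,-190.4,18,-0.382+1.571,30)])
E
```

```text
from [ 433.668 -190.2    109.793    1.19 ] tilt -1.0 t 6.8
   [-0.5, 0, 23, 0, -1.5, 0.5, 46, 0, -2, 0.5, 69, 0, -3, 1, 92, 0.001]
 -> [ 436.82 -190.39   17.79    1.19]
```

play_rows(
  deltas=[-0.5,0,23,0,-1.5,0.5,46,0,-2,0.5,69,0,-3,1,92,0,-3,1,92,0],
)

```text
clock: 7.35
eef_pos: [435.3, -188.8, 15.6]
orientation: [-0.591, -3.08, -0.003]
wrist_force: [-0.2, -0.2, 0.9]
width: 40.8
gripper_force: 0.0
```

play_rows(
  deltas=[0,0,0,0,0,0,0,0,0,0,0,0,0,0,0,0,0,0,0,0],
  fingers=1.0,
)

```text
clock: 7.85
eef_pos: [437.3, -191.4, 18.9]
orientation: [0.596, 3.082, -0.0]
wrist_force: [-0.2, 1.9, 5.2]
width: 15.9
gripper_force: 29.3
```

play_rows(
  deltas=[0,0,-10,0,0,0,-40,0,0,0,-70,0,0,0,-90,0,0,0,-90,0],
)

```text
clock: 8.35
eef_pos: [438.2, -192.2, 110.8]
orientation: [0.595, 3.078, -0.003]
wrist_force: [-0.3, -0.1, -1.9]
width: 16.3
gripper_force: 29.3
```

```bash
python3 - <<'E'
from plan import *
plan([(582,141.7,112,1.286,42)])
E
```

```text
from [ 438.197 -192.172  110.804    1.189] tilt -0.99998 t 8.3
   [-1, 40.5, 0, -0.011, -2, 81, -0.5, -0.022, -3, 121, -0.5, -0.032, -4, 161.5, -0.5, -0.043, -5, 202, -0.5, -0.054]
   [-3, 40, -0.5, -0.011, -6.5, 80.5, -0.5, -0.022, -9.5, 120.5, -0.5, -0.032, -12.5, 161, -0.5, -0.043]
 -> [581.79 141.81 111.8    1.29]
```

play_rows(
  deltas=[-1,40.5,0,-0.011,-2,81,-0.5,-0.022,-3,121,-0.5,-0.032,-4,161.5,-0.5,-0.043,-5,202,-0.5,-0.054],
)

```text
clock: 8.85
eef_pos: [515.9, -4.2, 107.2]
orientation: [-0.512, -3.097, 0.001]
wrist_force: [1.2, -0.2, -0.6]
width: 15.5
gripper_force: 29.3
```

play_rows(
  deltas=[-3,40,0,-0.011,-6.5,80.5,0,-0.022,-9.5,120.5,0,-0.032,-12.5,161,0,-0.043,-12.5,161,0,-0.043],
)

```text
clock: 9.35
eef_pos: [581.3, 146.9, 106.8]
orientation: [-0.44, -3.11, -0.002]
wrist_force: [-0.4, -0.9, -1.6]
width: 15.9
gripper_force: 29.3
```

play_rows(
  deltas=[0,0,25,0,0,0,45,0,0,0,45,0,0,0,45,0],
)

```text
clock: 9.75
eef_pos: [579.4, 142.1, 62.8]
orientation: [-0.446, -3.108, 0.001]
wrist_force: [0.2, -0.4, -1.2]
width: 15.9
gripper_force: 29.3
```

```bash
python3 - <<'E'
from plan import *
plan([(582,141.7,27,1.286,10)])
E
```

```text
from [579.444 142.112  62.781   1.286] tilt -1.0 t 9.8
   [-0.5, 0, 9, -0, -1.5, 0, 18, -0, -2, 0, 27, -0, -2.5, 0.5, 36, -0.0]
 -> [581.98 141.89  26.78   1.29]
```

play_rows(
  deltas=[-0.5,0,10,0,-2,0,19,0,-2.5,0,27,0,-2.5,0,33,0,-2.5,0,36.5,0],
)

```text
clock: 10.25
eef_pos: [582.3, 142.4, 26.6]
orientation: [-0.447, -3.109, -0.001]
wrist_force: [-4.0, 4.0, 16.6]
width: 15.8
gripper_force: 29.7
```

play_rows(
  deltas=[0,0,0,0,0,0,0,0,0,0,0,0],
)

```text
clock: 10.55
eef_pos: [582.6, 142.1, 27.0]
orientation: [0.446, 3.11, 0.0]
wrist_force: [-0.1, -0.5, -1.1]
width: 15.8
gripper_force: 29.8
```

play_rows(
  deltas=[0,0,0,0,0,0,0,0,0,0,0,0,0,0,0,0],
  fingers=0.67,
)

```text
clock: 10.95
eef_pos: [582.6, 142.1, 27.1]
orientation: [0.446, 3.11, 0.0]
wrist_force: [-0.3, 0.1, -0.3]
width: 30.3
gripper_force: 0.0
```

play_rows(
  deltas=[0,0,-10,0,0,0,-30,0,0,0,-60,0,0,0,-84,0,0,0,-84,0],
)

```text
clock: 11.45
eef_pos: [585.1, 142.7, 115.4]
orientation: [0.445, 3.102, 0.005]
wrist_force: [1.2, 1.0, 0.9]
width: 29.7
gripper_force: 0.0
```

```bash
python3 - <<'E'
from plan import *
plan([(438.2,-86.2,110,1.533,46)],start=(582,142,110,1.286))
E
```

```text
from [582.    142.    110.      1.286] tilt -0.99996 t 11.4
   [12.5, -43, 0, -0.041, 24.5, -86.5, 0, -0.082, 37, -129.5, 0, -0.123, 49.5, -173, 0, -0.165, 61.5, -216, 0, -0.206]
   [21, -40, 0, -0.041]
 -> [438.21 -86.24 110.     1.53]
```

play_rows(
  deltas=[12.5,-43,0,-0.041,24.5,-86.5,0,-0.082,37,-129.5,0,-0.123,49.5,-173,0,-0.165,61.5,-216,0,-0.206],
  fingers=0.55,
)

```text
clock: 11.95
eef_pos: [461.1, -49.1, 110.5]
orientation: [-0.12, -3.139, 0.0]
wrist_force: [1.0, -0.2, -0.1]
width: 41.1
gripper_force: 0.0
```

play_rows(
  deltas=[21,-40,0,-0.041,21,-40,0,-0.041,21,-40,0,-0.041,21,-40,0,-0.041],
)

```text
clock: 12.35
eef_pos: [439.4, -85.6, 110.9]
orientation: [0.059, 3.141, 0.001]
wrist_force: [0.6, 0.2, -0.4]
width: 41.4
gripper_force: 0.0
```

```bash
python3 - <<'E'
from plan import *
plan([(438.2,-86.2,18,1.533,30)])
E
```

```text
from [439.366 -85.564 110.894   1.533] tilt -1.0 t 12.3
   [0.5, 0, 23, 0, 0.5, -0.5, 46.5, 0, 1, -0.5, 69.5, 0, 1, -0.5, 93, 0.0]
 -> [438.35 -86.03  17.89   1.53]
```

play_rows(
  deltas=[0.5,0,23,0,0.5,-0.5,46.5,0,1,-0.5,69.5,0,1,-0.5,93,0,1,-0.5,93,0],
)

```text
clock: 12.85
eef_pos: [436.2, -84.9, 15.5]
orientation: [-0.056, -3.135, -0.002]
wrist_force: [-0.1, 0.9, -0.4]
width: 41.2
gripper_force: 0.0
```

play_rows(
  deltas=[0,0,0,0,0,0,0,0,0,0,0,0,0,0,0,0,0,0,0,0],
  fingers=1.0,
)

```text
clock: 13.35
eef_pos: [438.6, -86.6, 18.9]
orientation: [0.06, 3.139, -0.0]
wrist_force: [-0.1, 1.3, 6.2]
width: 16.8
gripper_force: 29.9
```

play_rows(
  deltas=[0,0,-10,0,0,0,-40,0,0,0,-70,0,0,0,-92,0,0,0,-92,0],
)

```text
clock: 13.85
eef_pos: [439.6, -87.2, 112.9]
orientation: [0.059, 3.135, -0.002]
wrist_force: [-0.6, -0.2, -2.0]
width: 16.7
gripper_force: 29.9
```

```bash
python3 - <<'E'
from plan import *
plan([(567.5,-234.9,110,1.777,42)],start=(438.3,-86.1,110,1.533))
E
```

```text
from [438.3   -86.1   110.      1.533] tilt -0.99998 t 13.8
   [-27, -29, 0, -0.049, -54, -57.5, 0, -0.098, -81, -86.5, 0, -0.146, -108, -115, 0, -0.195, -134.5, -144, 0, -0.244]
 -> [ 567.26 -235.08  110.      1.78]
```

play_rows(
  deltas=[-27,-29,0,-0.049,-54,-57.5,0,-0.098,-81,-86.5,0,-0.146,-108,-115,0,-0.195,-134.5,-144,0,-0.244],
)

```text
clock: 14.35
eef_pos: [566.5, -236.5, 108.2]
orientation: [0.326, -3.122, -0.003]
wrist_force: [-0.3, 1.1, -1.7]
width: 16.7
gripper_force: 29.9
```

play_rows(
  deltas=[0,0,0,0,0,0,25,0,0,0,45,0,0,0,45,0,0,0,45,0],
)

```text
clock: 14.85
eef_pos: [565.8, -235.0, 64.2]
orientation: [0.323, -3.123, -0.002]
wrist_force: [0.6, 0.7, -1.2]
width: 17.1
gripper_force: 29.9
```

```bash
python3 - <<'E'
from plan import *
plan([(567.5,-234.9,26.5,1.777,10)])
E
```

```text
from [ 565.766 -235.04    64.217    1.777] tilt -1.0 t 14.8
   [-0.5, 0, 9.5, -0, -1, 0, 19, -0, -1.5, 0, 28.5, -0, -1.5, 0, 37.5, -0.0]
 -> [ 567.23 -234.73   26.72    1.78]
```

play_rows(
  deltas=[-0.5,0,10,0,-1,0,20,0,-1.5,0,28,0,-1.5,0,34,0,-1.5,0,37.5,0],
)

```text
clock: 15.35
eef_pos: [567.7, -235.0, 26.8]
orientation: [0.323, -3.124, -0.001]
wrist_force: [-5.5, 4.7, 26.1]
width: 16.5
gripper_force: 30.0
```

play_rows(
  deltas=[0,0,0,0,0,0,0,0,0,0,0,0],
)

```text
clock: 15.65
eef_pos: [568.3, -235.4, 27.5]
orientation: [-0.323, 3.125, -0.0]
wrist_force: [-0.3, -0.1, -2.2]
width: 17.0
gripper_force: 29.9
```

```bash
python3 - <<'E'
from plan import *
import cv2
im=arm.snapshot("side"); cv2.imwrite("pics/s4.png",cv2.resize(im[160:320,170:420],None,fx=3,fy=3))
plan([(458,217,112,1.089,46)],start=(567.3,-234.8,112,1.777))
E
```

```text
from [ 567.3   -234.8    112.       1.777] tilt -1.0 t 15.7
   [1.5, 42, 0, 0.063, 2.5, 84.5, 0, 0.125, 4, 126.5, 0, 0.188, 5.5, 169, 0, 0.25, 6.5, 211, 0, 0.313]
   [14.5, 40, 0, 0.062, 28.5, 79.5, 0, 0.125, 43, 119.5, 0, 0.187, 57, 159.5, 0, 0.25, 71.5, 199, 0, 0.312]
   [25.5, 33.5, 0, 0.063]
 -> [458.18 216.86 112.     1.09]
```

View pics/s4.png

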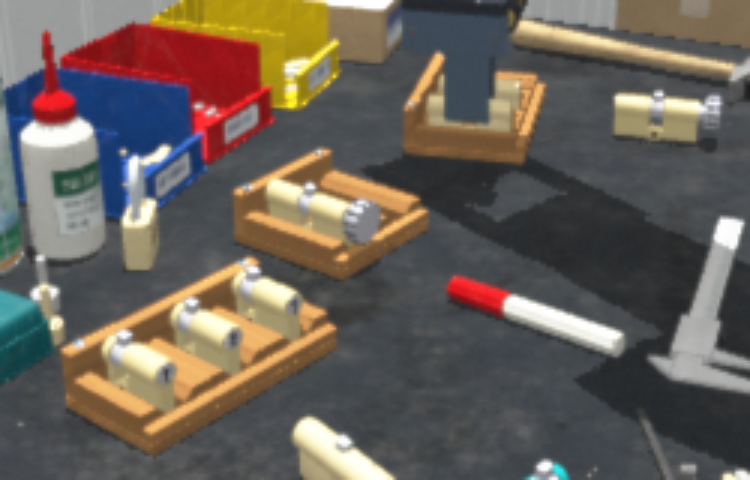

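Both halves stand level with the fixed one, around (270,300) and (205,335), and double_2 is in its slot. Release it and go for double_1.

play_rows(
  deltas=[0,0,0,0,0,0,0,0,0,0,0,0,0,0,0,0],
  fingers=0.67,
)

```text
clock: 16.1
eef_pos: [568.3, -235.4, 27.6]
orientation: [-0.323, 3.125, -0.0]
wrist_force: [-0.3, 0.1, -0.2]
width: 30.2
gripper_force: 0.0
```

play_rows(
  deltas=[0,0,-10,0,0,0,-30,0,0,0,-60,0,0,0,-85,0,0,0,-85,0],
)

```text
clock: 16.6
eef_pos: [570.7, -236.4, 117.2]
orientation: [-0.323, 3.117, -0.007]
wrist_force: [0.9, -0.3, 0.4]
width: 30.4
gripper_force: 0.0
```

play_rows(
  deltas=[1.5,42,0,0.063,2.5,84.5,0,0.125,4,126.5,0,0.188,5.5,169,0,0.25,6.5,211,0,0.313],
  fingers=0.55,
)

```text
clock: 17.1
eef_pos: [517.4, -28.6, 112.0]
orientation: [-0.172, -3.136, -0.0]
wrist_force: [0.7, 0.8, 1.7]
width: 40.9
gripper_force: 0.0
```

play_rows(
  deltas=[14.5,40,0,0.062,28.5,79.5,0,0.125,43,119.5,0,0.187,57,159.5,0,0.25,71.5,199,0,0.312],
)

```text
clock: 17.6
eef_pos: [467.7, 176.8, 112.1]
orientation: [-0.657, -3.072, 0.0]
wrist_force: [0.5, 1.7, 0.5]
width: 41.2
gripper_force: 0.0
```

play_rows(
  deltas=[25.5,33.5,0,0.063,25.5,33.5,0,0.063,25.5,33.5,0,0.063,25.5,33.5,0,0.063],
)

```text
clock: 18.0
eef_pos: [458.9, 215.4, 112.1]
orientation: [-0.75, -3.05, 0.001]
wrist_force: [0.1, -0.1, 0.9]
width: 41.2
gripper_force: 0.0
```

```bash
python3 - <<'E'
from plan import *
plan([(458,217,18,1.089,30)])
E
```

```text
from [458.888 215.408 112.111   1.089] tilt -1.0 t 18.0
   [0.5, 0, 23.5, -0, 1, 0.5, 47, -0, 1, 0.5, 70.5, -0, 1.5, 1, 94, -0.0]
 -> [458.02 216.99  18.11   1.09]
```

play_rows(
  deltas=[0.5,0,23.5,0,1,0.5,47,0,1,0.5,70.5,0,1.5,1,94,0,1.5,1,94,0],
)

```text
clock: 18.5
eef_pos: [456.3, 215.5, 16.0]
orientation: [-0.751, -3.045, 0.007]
wrist_force: [-0.3, -0.1, -0.4]
width: 41.0
gripper_force: 0.0
```

play_rows(
  deltas=[0,0,0,0,0,0,0,0,0,0,0,0,0,0,0,0,0,0,0,0],
  fingers=1.0,
)

```text
clock: 19.0
eef_pos: [459.0, 218.1, 19.6]
orientation: [0.749, 3.049, 0.002]
wrist_force: [-0.1, -1.4, 5.6]
width: 16.6
gripper_force: 29.9
```

play_rows(
  deltas=[0,0,-10,0,0,0,-40,0,0,0,-70,0,0,0,-92,0,0,0,-92,0],
)

```text
clock: 19.5
eef_pos: [460.0, 219.0, 113.7]
orientation: [0.748, 3.046, 0.007]
wrist_force: [0.4, 0.0, -0.6]
width: 16.8
gripper_force: 29.8
```

```bash
python3 - <<'E'
from plan import *
plan([(587.1,-328.9,110,1.777,42)],start=(458,217,110,1.089))
E
```

```text
from [458.    217.    110.      1.089] tilt -0.99998 t 19.5
   [-26, -30.5, 0, -0.049, -52.5, -60.5, 0, -0.098, -78.5, -91, 0, -0.147, -105, -121, 0, -0.197, -131, -151.5, 0, -0.246]
   [-18.5, -35.5, 0, -0.049, -36.5, -71.5, 0, -0.098, -54.5, -107, 0, -0.147, -72.5, -143, 0, -0.196, -90.5, -179, 0, -0.245]
   [-9, -39, 0, -0.05, -18, -78, 0, -0.099, -26.5, -117, 0, -0.148, -35.5, -156, 0, -0.197]
 -> [ 587.   -328.81  110.      1.78]
```

play_rows(
  deltas=[-26,-30.5,0,-0.049,-52.5,-60.5,0,-0.098,-78.5,-91,0,-0.147,-105,-121,0,-0.197,-131,-151.5,0,-0.246],
)

```text
clock: 20.0
eef_pos: [503.2, 21.6, 109.3]
orientation: [-0.366, -3.118, 0.0]
wrist_force: [0.6, 0.3, -1.4]
width: 16.6
gripper_force: 29.8
```

play_rows(
  deltas=[-18.5,-35.5,0,-0.049,-36.5,-71.5,0,-0.098,-54.5,-107,0,-0.147,-72.5,-143,0,-0.196,-90.5,-179,0,-0.245],
)

```text
clock: 20.5
eef_pos: [549.5, -173.4, 109.0]
orientation: [0.017, -3.139, -0.002]
wrist_force: [1.0, -0.1, -1.6]
width: 16.9
gripper_force: 29.8
```

play_rows(
  deltas=[-9,-39,0,-0.05,-18,-78,0,-0.099,-26.5,-117,0,-0.148,-35.5,-156,0,-0.197,-35.5,-156,0,-0.197],
)

```text
clock: 21.0
eef_pos: [587.3, -332.4, 108.3]
orientation: [0.318, -3.125, 0.002]
wrist_force: [-1.5, 1.2, -1.1]
width: 16.9
gripper_force: 29.8
```

play_rows(
  deltas=[0,0,0,0,0,0,25,0,0,0,45,0,0,0,45,0,0,0,45,0],
)

```text
clock: 21.5
eef_pos: [586.9, -326.5, 65.2]
orientation: [0.325, -3.124, -0.002]
wrist_force: [-0.0, 1.0, -0.5]
width: 16.8
gripper_force: 29.8
```

```bash
python3 - <<'E'
from plan import *
plan([(587.1,-328.9,26.5,1.777,10)])
E
```

```text
from [ 586.871 -326.513   65.196    1.778] tilt -1.0 t 21.5
   [0, -0.5, 9.5, 0, 0, -1, 19.5, 0.001, 0, -2, 29, 0.001, 0.5, -2.5, 38.5, 0.001]
 -> [ 586.9  -329.06   26.7     1.78]
```

play_rows(
  deltas=[0,0,5,0,0,0,10,0,0,0,10,0,0,0,10,0],
)

```text
clock: 21.9
eef_pos: [587.2, -327.9, 55.6]
orientation: [-0.323, 3.125, -0.0]
wrist_force: [0.5, 0.6, -2.1]
width: 17.1
gripper_force: 29.8
```

```bash
python3 - <<'E'
from plan import *
plan([(587.1,-328.9,26.5,1.777,10)])
E
```

```text
from [ 587.213 -327.875   55.593    1.777] tilt -1.0 t 21.9
   [0, -0.5, 9.5, -0, 0, -0.5, 19.5, -0, 0.5, -1, 29, -0.0]
 -> [ 586.93 -328.96   26.59    1.78]
```

play_rows(
  deltas=[0,-0.5,9,0,0,-0.5,17,0,0,-0.5,23,0,0,-0.5,28,0,0,-0.5,28,0],
)

```text
clock: 22.4
eef_pos: [587.2, -328.5, 27.4]
orientation: [0.323, -3.125, 0.0]
wrist_force: [-1.2, -0.1, 2.6]
width: 16.5
gripper_force: 30.0
```

play_rows(
  deltas=[0,0,0,0,0,0,0,0],
)

```text
clock: 22.6
eef_pos: [587.2, -328.5, 27.4]
orientation: [0.323, -3.125, 0.0]
wrist_force: [-0.8, -0.1, 0.5]
width: 16.8
gripper_force: 30.0
```

play_rows(
  deltas=[0,0,0,0,0,0,0,0,0,0,0,0,0,0,0,0],
  fingers=0.67,
)

```text
clock: 23.0
eef_pos: [587.3, -328.3, 27.4]
orientation: [-0.323, 3.125, 0.0]
wrist_force: [-0.1, -0.6, -0.6]
width: 30.3
gripper_force: 0.0
```

play_rows(
  deltas=[0,0,-10,0,0,0,-30,0,0,0,-60,0,0,0,-85,0,0,0,-85,0],
)

```text
clock: 23.5
eef_pos: [589.7, -329.8, 117.6]
orientation: [-0.323, 3.117, -0.009]
wrist_force: [0.6, -0.7, 0.5]
width: 30.3
gripper_force: 0.0
```

```bash
python3 - <<'E'
from plan import *
plan([(438,-317.3,112,1.721,40)],start=(587.2,-328.5,112,1.777))
E
```

```text
from [ 587.2   -328.5    112.       1.777] tilt -0.99996 t 23.5
   [36, 10.5, 0, 0.014, 72, 21, 0, 0.028, 108, 31, 0, 0.042, 143.5, 41.5, 0, 0.056]
 -> [ 438.24 -317.26  112.      1.72]
```

play_rows(
  deltas=[36,10.5,0,0.014,72,21,0,0.028,108,31,0,0.042,143.5,41.5,0,0.056,143.5,41.5,0,0.056],
  fingers=0.55,
)

```text
clock: 24.0
eef_pos: [433.2, -315.4, 111.7]
orientation: [0.232, -3.128, -0.005]
wrist_force: [0.0, -0.3, -0.3]
width: 41.0
gripper_force: 0.0
```

play_rows(
  deltas=[0,0,10,0,0,0,10,0,0,0,10,0,0,0,10,0],
)

```text
clock: 24.4
eef_pos: [439.2, -317.2, 102.1]
orientation: [-0.237, 3.133, 0.0]
wrist_force: [0.8, -0.5, 0.5]
width: 41.0
gripper_force: 0.0
```

```bash
python3 - <<'E'
from plan import *
import cv2
plan([(438,-317.3,18,1.721,22)])
im=arm.snapshot("side"); cv2.imwrite("pics/s5.png",cv2.resize(im[120:270,270:450],None,fx=4,fy=4))
E
```

```text
from [ 439.203 -317.204  102.063    1.722] tilt -1.0 t 24.4
   [0.5, 0, 21, 0, 0.5, 0, 42, 0, 1, 0, 63, 0.001, 1, 0, 84, 0.001]
 -> [ 438.21 -317.35   18.06    1.72]
```

View pics/s5.png

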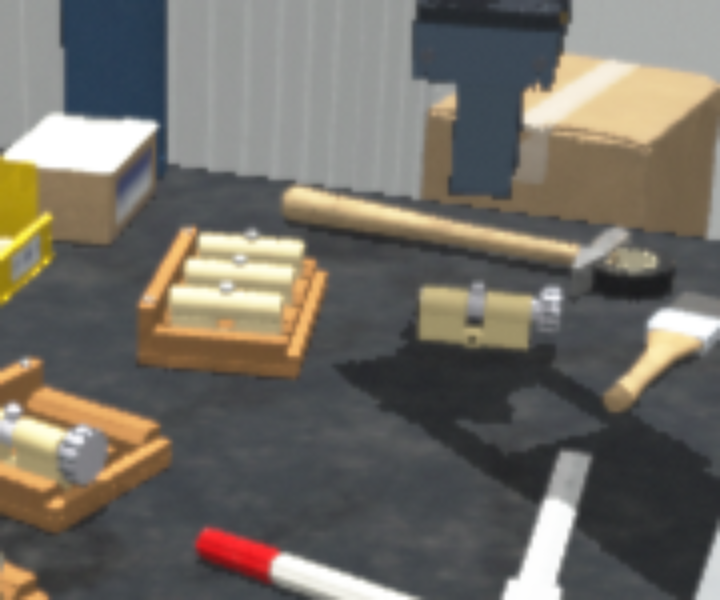

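All three doubles stand in a row in their stand (230,280), and the gripper hangs over the middle of the thumb-turn (476,318). Grip it.

play_rows(
  deltas=[0.5,0,21,0,0.5,0,42,0,1,0,63,0,1,0,84,0,1,0,84,0],
)

```text
clock: 24.95
eef_pos: [436.0, -316.0, 16.0]
orientation: [0.236, -3.129, -0.006]
wrist_force: [-0.0, -0.2, 0.8]
width: 41.2
gripper_force: 0.0
```

play_rows(
  deltas=[0,0,0,0,0,0,0,0,0,0,0,0,0,0,0,0,0,0,0,0],
  fingers=1.0,
)

```text
clock: 25.45
eef_pos: [437.9, -317.6, 19.4]
orientation: [-0.235, 3.131, -0.002]
wrist_force: [0.1, -0.7, 4.5]
width: 15.8
gripper_force: 29.8
```

play_rows(
  deltas=[0,0,-10,0,0,0,-40,0,0,0,-70,0,0,0,-92,0,0,0,-92,0],
)

```text
clock: 25.95
eef_pos: [438.9, -318.6, 113.7]
orientation: [-0.235, 3.128, -0.007]
wrist_force: [0.8, -0.4, -1.8]
width: 15.4
gripper_force: 29.8
```

```bash
python3 - <<'E'
from plan import *
plan([(593.8,-75.1,110,1.346,38)],start=(438.2,-317.3,110,1.721))
E
```

```text
from [ 438.2   -317.3    110.       1.721] tilt -0.99998 t 25.9
   [-24, 27, 0, 0.047, -47.5, 54, 0, 0.094, -71.5, 81, 0, 0.141, -95, 108, 0, 0.188, -119, 135, 0, 0.234]
   [-16.5, 32, 0, 0.047, -33.5, 63.5, 0, 0.094, -50.5, 95.5, 0, 0.141]
 -> [593.97 -75.07 110.     1.35]
```

play_rows(
  deltas=[-24,27,0,0.047,-47.5,54,0,0.094,-71.5,81,0,0.141,-95,108,0,0.188,-119,135,0,0.234],
)

```text
clock: 26.45
eef_pos: [534.2, -164.4, 108.8]
orientation: [-0.135, -3.136, -0.001]
wrist_force: [0.9, 0.2, -1.1]
width: 16.0
gripper_force: 29.8
```

play_rows(
  deltas=[-16.5,32,0,0.047,-33.5,63.5,0,0.094,-50.5,95.5,0,0.141,-50.5,95.5,0,0.141,-50.5,95.5,0,0.141],
)

```text
clock: 26.95
eef_pos: [592.1, -74.3, 108.8]
orientation: [-0.349, -3.119, 0.0]
wrist_force: [-0.1, -0.3, -1.4]
width: 15.8
gripper_force: 29.8
```

play_rows(
  deltas=[0,0,25,0,0,0,45,0,0,0,50,0,0,0,50,0,0,0,50,0],
)

```text
clock: 27.45
eef_pos: [593.4, -75.7, 61.1]
orientation: [0.353, 3.121, -0.0]
wrist_force: [0.5, 0.5, -1.7]
width: 15.5
gripper_force: 29.8
```

```bash
python3 - <<'E'
from plan import *
import cv2
plan([(593.8,-75.1,27,1.346,10)])
im=arm.snapshot("side"); cv2.imwrite("pics/s6.png",cv2.resize(im[180:270,220:340],None,fx=5,fy=5))
E
```

```text
from [593.38  -75.714  61.106   1.345] tilt -1.0 t 27.4
   [0, 0, 8.5, -0, 0, 0.5, 17, -0, 0, 0.5, 25.5, -0.001, -0.5, 0.5, 34, -0.001]
 -> [593.98 -75.34  27.11   1.35]
```

View pics/s6.png

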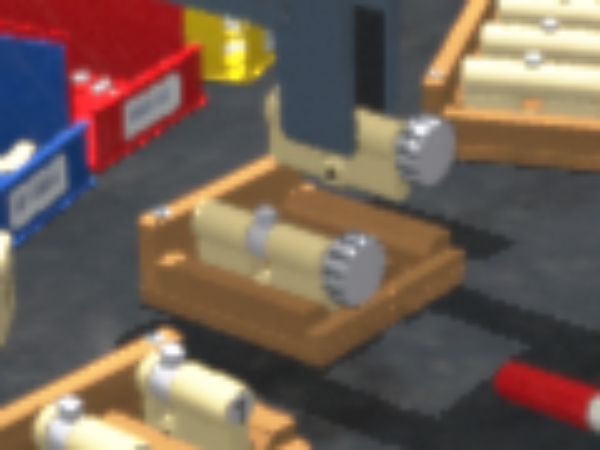

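The thumb-turn is held level and parallel to the fixed one, knob (425,150) to the front. Lower it.

play_rows(
  deltas=[0,0.5,10,0,0,0.5,19,0,0,0.5,27,0,0,0.5,34,0,0,0.5,34,0],
)

```text
clock: 28.0
eef_pos: [593.2, -74.2, 26.9]
orientation: [-0.352, -3.122, -0.001]
wrist_force: [-2.0, 1.6, 3.9]
width: 15.5
gripper_force: 30.0
```

play_rows(
  deltas=[0,0,0,0,0,0,0,0],
)

```text
clock: 28.2
eef_pos: [593.2, -74.2, 26.9]
orientation: [0.353, 3.122, 0.001]
wrist_force: [-2.5, 1.0, 5.2]
width: 15.9
gripper_force: 30.0
```

play_rows(
  deltas=[0,0,0,0,0,0,0,0,0,0,0,0,0,0,0,0],
  fingers=0.67,
)

```text
clock: 28.6
eef_pos: [593.2, -74.6, 26.1]
orientation: [-0.352, -3.122, -0.0]
wrist_force: [-0.4, -0.2, 0.9]
width: 30.1
gripper_force: 0.0
```

play_rows(
  deltas=[0,0,-10,0,0,0,-40,0,0,0,-80,0,0,0,-120,0,0,0,-160,0],
)

```text
clock: 29.1
eef_pos: [593.0, -74.6, 188.8]
orientation: [0.352, 3.121, 0.0]
wrist_force: [-0.3, 0.8, -0.5]
width: 30.3
gripper_force: 0.0
```

play_rows(
  deltas=[45,0,0,0,90,0,0,0,135,0,0,0,180,0,0,0,220,0,0,0],
)

```text
clock: 29.6
eef_pos: [376.5, -25.2, 186.9]
orientation: [0.352, 3.121, 0.0]
wrist_force: [0.4, -0.4, 0.4]
width: 30.4
gripper_force: 0.0
```

play_rows(
  deltas=[0,0,0,0,0,0,0,0,0,0,0,0,0,0,0,0],
)

```text
clock: 30.0
eef_pos: [380.0, -25.7, 186.7]
orientation: [0.353, 3.121, 0.0]
wrist_force: [0.1, -0.6, 0.1]
width: 30.1
gripper_force: 0.0
```

```bash
python3 - <<'E'
from h import *
im=arm.snapshot("top"); sd=arm.snapshot("side")
for n,x,y,th in[("h1",568.5,95.6,-.285),("h2",582,141.7,-.285),("fh",595.5,187.8,-.285),("d2",567.5,-234.9,.206),("d1",587.1,-328.9,.206),("fd",577.3,-281.9,.206),("ft+t",593.8,-75.1,-.225)]:
    try:
        r=cyl(im,tuple(int(round(v)) for v in proj("top",[x,y,33.5])),33.5,win=22); d=r[1]-[x,y]
        print(n,*r,"across",round(d@[np.sin(th),-np.cos(th)],1),"along",round(d@[np.cos(th),np.sin(th)],1))
    except Exception as e: print(n,e)
a=cv2.resize(im[150:240,210:510],(800,240),interpolation=cv2.INTER_CUBIC)
b=cv2.resize(sd[160:310,180:380],(480,360),interpolation=cv2.INTER_CUBIC); b=cv2.copyMakeBorder(b,0,0,0,320,0)
cv2.imwrite("pics/fin.png",np.vstack([a,b]))
E
```

```text
h1 [276.4 199.9] [568.1  95. ] [47.1 16.7] -0.278 across 0.7 along -0.2
h2 [253.  193.4] [580.9 142. ] [47.1 18. ] -0.271 across 0.0 along -1.1
fh [230.9 185.7] [595.4 187.8] [45.5 18.4] -0.291 across 0.0 along -0.1
d2 [441.  203.8] [ 568.2 -234.8] [69.  19.5] 0.212 across 0.0 along 0.7
d1 [487.3 195.4] [ 586.7 -327.7] [70.3 21.2] 0.213 across -1.3 along -0.1
fd [464.5 199.8] [ 577.2 -281.6] [69.9 20.5] 0.206 across -0.3 along -0.0
ft+t [360.  192.8] [588.7 -70.3] [81.  26.3] -0.17 across -3.5 along -6.0
```

View pics/fin.png

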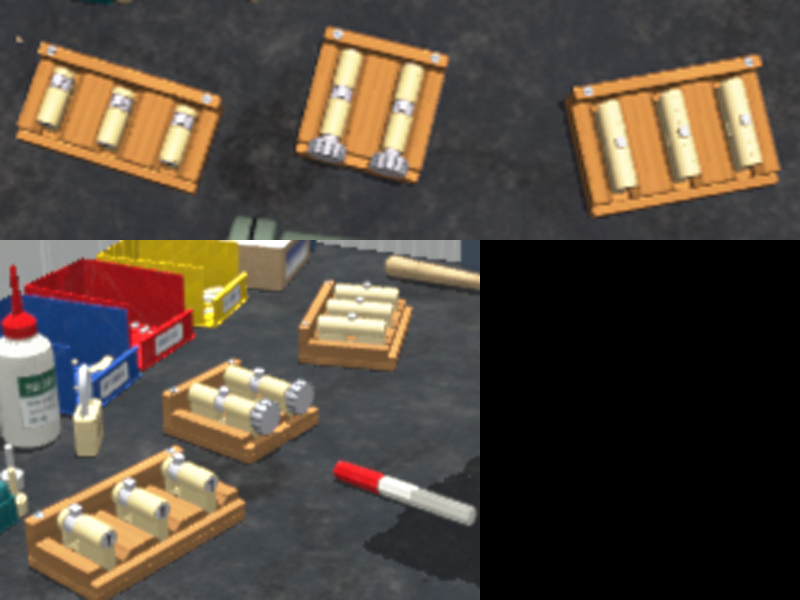

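All five are seated level with their fixed counterparts, within about 3 mm of the slot middles. The thumb-turn's raw offset is just the knob bias, which the fixed one shows too. Hand in.

```bash
python3 -c "
from rig import arm
print(arm.sign_off())"
```

```text
the job is handed in; nothing more can be done
None
```

All five cylinders were standing seated in empty slots of their own stands, the thumb-turn's knob out over the front lip and the gripper clear, when I handed the job in at about 30 s; the sign-off gave no verdict.

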